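# Check a stool leg's tenon on the sprung bench gauge

## Task

Check the tenon of the dark stool leg: take it out of the sloping rack, stand it upright, tenon down, in the well of the bench gauge, and press it straight down against the sprung plunger until its shoulder sits flush on the steel stop ring, without forcing it once it is there. Finish while still holding it pressed home on the ring, so that the dial can be read; do not let go. Leave the two pale legs in their rack and everything else on the bench where it is.

Things in the scene. Friction and masses are not known exactly. Their poses are not given: they have to be found in the camera images.
- dark_leg_mid (a point): the dark brown turned wooden stool leg, half-way along it (94 mm from the tenon's end); z runs along the leg from tenon to foot. At the start it lies in one of the rack's three channels, tenon down on the ledge, leaning back 30 degrees from vertical; its upper 65 mm stand free above the rack's board and can be gripped across the 32 mm
- dark_leg_shoulder (a point): the centre of the dark leg's shoulder face, where tenon and body meet, 30 mm from the tenon's end, 64 mm below the leg's middle; z along the leg towards the foot
- dark_leg: the same dark leg; origin at the centre of the tenon's end face, z along the leg to the foot. From that end: a round tenon 20 mm across and 30 mm long (end chamfered), a shoulder, a straight body 32 mm across and 135 mm long, a 20 mm taper to 24 mm and a 3 mm steel glide at the foot: 188 mm in all, 75 to 120 g
- pale_leg_a: a pale turned leg of the same shape and size in another channel of the rack, its top about 205 mm above the bench; origin and axes as for the dark leg; to be left alone
- pale_leg_b: the other pale turned leg in the rack, likewise
- rack: plywood rack, screwed to the bench: base 190 x 270 mm, a board leaning back 30 degrees (upper edge about 130 mm above the bench), a ledge at its foot, three channels 80 mm apart along y between battens 14 mm high that end 105 mm up the slope. Origin: underside of the base near the middle channel's foot; x points the way the legs lean, z up
- gauge_rim (a point): centre of the mouth of the bench gauge's well, level with the flat top of its stop ring, 78 mm above the bench; z up. The gauge is a grey cast body screwed to the bench, base 120 x 190 mm, with a round dial at one end, all below 78 mm. The well is 23.5 mm across; the brass plunger's head stands 16 mm below this point until pressed
- stop_ring: bright steel ring round the mouth of the gauge's well, the hard stop for the leg's shoulder: 52 mm outside, 23.5 mm inside, 6 mm high; origin at the centre of its underside, 6 mm below the rim
- plunger (a joint): sprung brass plunger in the gauge's well: 0 when up, grows as it is pressed down (m), travel 24 mm. The spring pushes back with about 4.5 N at first and 0.45 N more per mm, so 10.8 N at 14 mm, where a 30 mm tenon's shoulder meets the ring
- mallet: wooden mallet lying on the bench, head 62 mm across and 100 mm long, handle 200 mm; loose, to be left alone; origin under the head
- glue_bottle: white bottle with an orange cap, 58 mm across, 150 mm tall, standing; loose, to be left alone; origin under its centre
- sanding_block: cork sanding block 110 x 65 x 30 mm; loose, to be left alone; origin under its centre
- marking_gauge: wooden marking gauge, 200 mm stem through a dark 62 mm head, about 57 mm high; loose, to be left alone; origin under the head
- glue_pot: yellow open cup 72 mm across, 60 mm tall; loose, to be left alone; origin under its centre

How it is judged:
By the outcome, as a careful person would: the job done as asked, in the order asked, and still so for the second after the job is handed in, while the arm keeps its last pose, push and grip.
It also fails if it takes over 48 s, if anything falls off the work surface, if the arm or the gripper's body presses on something with over 40 N, if the wrist force passes 120 N, or if a joint passes its speed limit or range.

## Robot

A 6-joint arm with a two-finger parallel gripper is mounted at the origin on the work surface. World frame = base frame: x ahead of the robot, y to its left, z up, the work surface at z = 0. Lengths are in m, angles in rad, forces in N, time in s.
With the tool pointing down it reaches from about 0.3 to 0.775 m from the base axis. Payload 14.6 kg.
Tool frame: the origin (TCP) lies on the front face of the gripper's body, between the roots of the fingers; the fingertips stand 97 mm ahead of it and the grasp point (between the pads) lies 78 mm ahead of it; z points along the fingers, y is the direction in which the jaws open and shut (so a half turn about z gives the same grasp; the last joint's range is limited). The gripper opens to 94 mm and grips with 3 to 60 N. Pads are 16 mm wide; open, the fingers measure 119 mm over their backs; the gripper's body (75 mm by 177 mm) begins 78 mm behind the grasp point.
Start: joints at [-1.227, 0.3, 1.521, -0, 1.321, -0.067], TCP at [0.22, -0.504, 0.303] pointing down, gripper open.
Joint ranges: [-3.03, 3.03], [-0.79, 2.21], [0.23, 2.52], [-1.04, 4.18], [0, 3.07], [-2.55, 2.55]. Speed limits (rad/s): [2.22, 2.22, 2.57, 3.14, 3.14, 3.14].

## Interface

Orientations are given as [roll, pitch, yaw] about the fixed x, y, z axes, in that order (R = Rz(yaw) Ry(pitch) Rx(roll)).
In Python, from station import ctrl gives the robot as it stands. The module is installed in compiled form; this text tells all that it offers.
- The arm moves only by the shell command python3 -m pendant 'ROWS' [FORCE]. ROWS is JSON, a list of rows, each an object of numbers: "rx", "ry", "rz": the turn, a rotation vector about the tool's x, y, z each as a share of 4 degrees, from -1 to 1; "tx", "ty", "tz": the shift along the tool's x, y, z each as a share of 0.04 m, from -1 to 1; "grip": the gripper command: -1 is fully open, 1 is shut, values between are in proportion. A call has 1 to 8 rows; each row shifts and turns the pose as measured when the row begins, along the tool's axes as they then stand; what a row does not reach is not made up. A row lasts 1/12 s, in which the tool goes at most 41.7 mm and 7.16 degrees, less where a joint would pass 70% of its speed; a pose out of reach is approached as far as the arm can. A call with a number of a shift or a turn outside -1 to 1 is refused whole. A call with a gripper value outside its range is refused whole. The fingers move at their own pace and stop on an object; FORCE is the grip in N (left out, the last holds). Time passes only in rows, so rows that do not move let the fingers close. It gives the time, the measured TCP pose, the force and the opening at its end, in the units of the state.
- ctrl.get_obs(): the state, without advancing time (a new reading comes with each control period).
- ctrl.camera(name): name is "side" or "top"; returns a dict with "pixels" (400x640x3 uint8, blue, green, red), "fx", "fy", "cx", "cy" (pixels), "k1" (the pictures are not rectified: a ray, as slopes to the right and down, at radius r is drawn at 1 + k1 r^2 times it, then the intrinsics apply), "world_from_camera" (4x4, takes a point from camera to world coordinates). Camera axes: x right, y up, looking along -z (the intrinsics and any distortion apply to the point x, -y, -z); pixel columns grow to the right and rows downward; lengths in m; the calibration is good to about 2 mm. A picture is of the moment at which its call begins. There is no depth.
- ctrl.hand_in(): hands the job in, once; it reports no verdict.
The state is a dict: "time_s": time; "qpos": joint angles; "joint_vel": joint speeds; "tau": joint torques, N m; "ee_pos": TCP position; "eef_rot": TCP orientation; "force": force on the tool from outside, world axes, zero at the start; "moment": the same for the moment, N m; "grip_width": finger opening in m.
Only numpy, scipy, OpenCV 4.12 (cv2) and the standard library are available. Lean on these libraries where they do the work, as an engineer would, in place of code of your own. Each camera call takes 0.05 s, during which the arm holds its last target.

## Working session

There is one attempt and no reset: what is moved stays moved. The work goes in short steps, Python scripts to look and compute and a shell command to move; the robot and the scene stay as the last step left them, time stands still between calls to the robot, and variables do not carry over. Pictures are saved under pics/ and viewed, and the job is handed in when it is done.

```bash
mkdir -p pics
python3 - <<'E'
from station import ctrl
import cv2,numpy as np
o=ctrl.get_obs(); print(o)
for n in("side","top"):
    c=ctrl.camera(n); cv2.imwrite(f"pics/{n}0.png",c["pixels"]); print(n,c["fx"],c["fy"],c["cx"],c["cy"],c["k1"]);print(np.round(c["world_from_camera"],4))
E
```

```text
{'time_s': 0.0, 'qpos': array([-1.22660516e+00,  3.00461020e-01,  1.52161961e+00,  4.04899067e-06,
        1.32070349e+00, -6.65956423e-02]), 'joint_vel': array([ 0.00026961,  0.00150029, -0.00089766, -0.00035331,  0.00017516,
        0.00052131]), 'tau': array([ 2.42406713e-03, -5.31804657e+01, -3.52726829e+01,  7.08469399e-02,
        2.44584493e-02, -1.20917139e-04]), 'ee_pos': array([ 0.21957642, -0.50408849,  0.3020755 ]), 'eef_rot': array([-3.14040409e+00, -8.32011210e-05,  4.10785755e-01]), 'force': array([-0.57992679,  0.69523542,  0.00948221]), 'moment': array([ 0.00197033,  0.02334856, -0.02992639]), 'grip_width': 0.0939611279006907}
side 469.1168278888127 469.1168278888127 330.7358744912222 203.90063835314527 -0.11050266654661718
[[-7.747e-01  3.633e-01 -5.175e-01 -1.648e-01]
 [-6.323e-01 -4.456e-01  6.338e-01  8.260e-01]
 [-3.000e-04  8.182e-01  5.750e-01  8.634e-01]
 [ 0.000e+00  0.000e+00  0.000e+00  1.000e+00]]
top 443.00089027766313 443.00089027766313 313.603887105755 198.4971134634592 -0.02649381272953976
[[ 0.03    0.9923 -0.1199  0.3965]
 [-0.9994  0.0275 -0.0219 -0.0344]
 [-0.0184  0.1205  0.9925  1.3221]
 [ 0.      0.      0.      1.    ]]
```

View pics/side0.png

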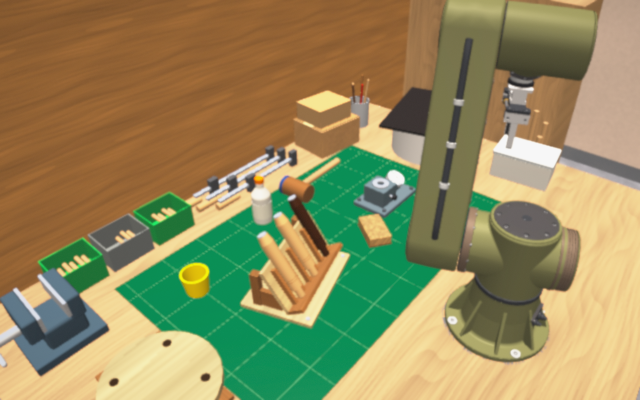

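View pics/top0.png

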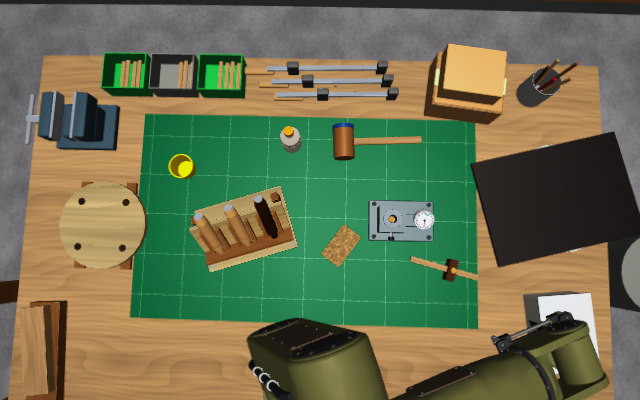

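The dark leg is in the right-hand channel in the top view (around px 268,215). The gauge well is near (392,219), and the sanding block at (341,245) lies between them. I'll zoom in to measure.

```bash
cat > h.py <<'E'
import cv2,numpy as np
from station import ctrl
def cam(n): return ctrl.camera(n)
def ray(c,u,v):
    xd=(u-c["cx"])/c["fx"]; yd=(v-c["cy"])/c["fy"]
    x,y=xd,yd
    for _ in range(30):
        s=1+c["k1"]*(x*x+y*y); x,y=xd/s,yd/s
    T=np.array(c["world_from_camera"]); d=T[:3,:3]@np.array([x,-y,-1]); return T[:3,3],d/np.linalg.norm(d)
def onz(c,u,v,z):
    o,d=ray(c,u,v); return o+d*(z-o[2])/d[2]
def tri(c1,p1,c2,p2):
    o1,d1=ray(c1,*p1);o2,d2=ray(c2,*p2)
    t=np.linalg.lstsq(np.c_[d1,-d2],o2-o1,rcond=None)[0]
    a=o1+t[0]*d1;b=o2+t[1]*d2; return (a+b)/2,np.linalg.norm(a-b)
def proj(c,P):
    T=np.array(c["world_from_camera"]); q=T[:3,:3].T@(np.array(P)-T[:3,3]); x,y=q[0]/-q[2],-q[1]/-q[2]
    s=1+c["k1"]*(x*x+y*y); return np.array([c["cx"]+c["fx"]*x*s,c["cy"]+c["fy"]*y*s])
E
python3 - <<'E'
import cv2
t=cv2.imread("pics/top0.png");s=cv2.imread("pics/side0.png")
cv2.imwrite("pics/t_rack.png",cv2.resize(t[180:275,185:305],None,fx=6,fy=6,interpolation=2))
cv2.imwrite("pics/t_g.png",cv2.resize(t[190:250,360:445],None,fx=8,fy=8,interpolation=2))
cv2.imwrite("pics/s_rack.png",cv2.resize(s[185:285,240:350],None,fx=6,fy=6,interpolation=2)[:600])
cv2.imwrite("pics/s_g.png",cv2.resize(s[160:220,345:425],None,fx=8,fy=8,interpolation=2))
E
```

```text
(no output)
```

View pics/t_rack.png

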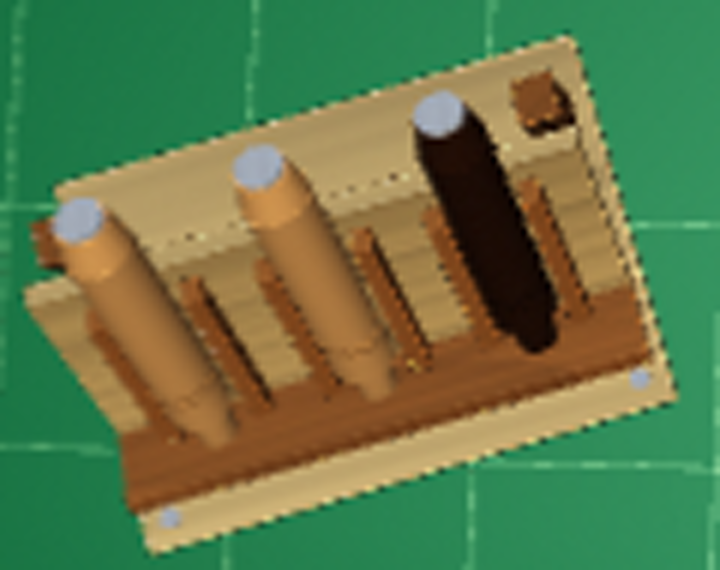

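View pics/t_g.png

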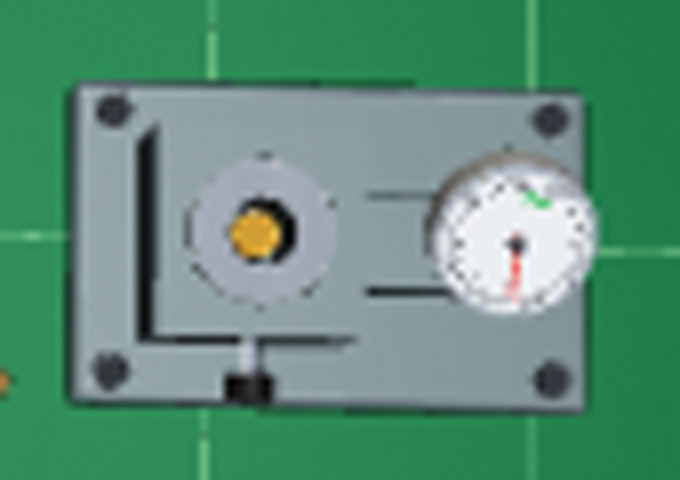

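View pics/s_rack.png

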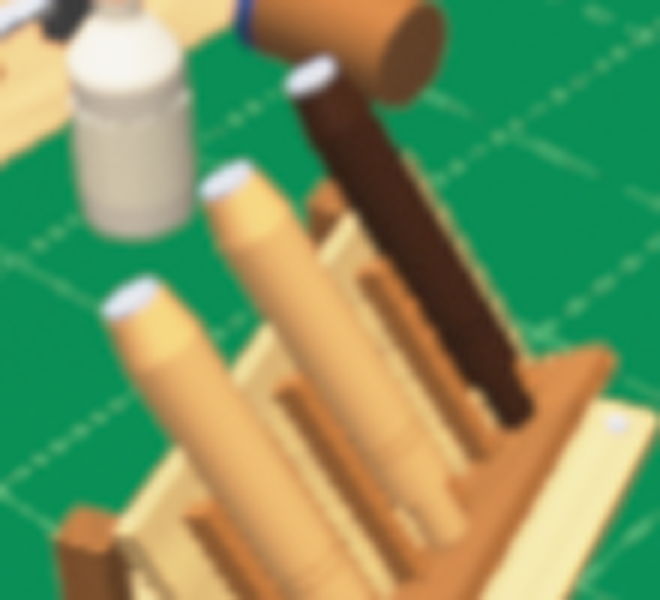

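View pics/s_g.png

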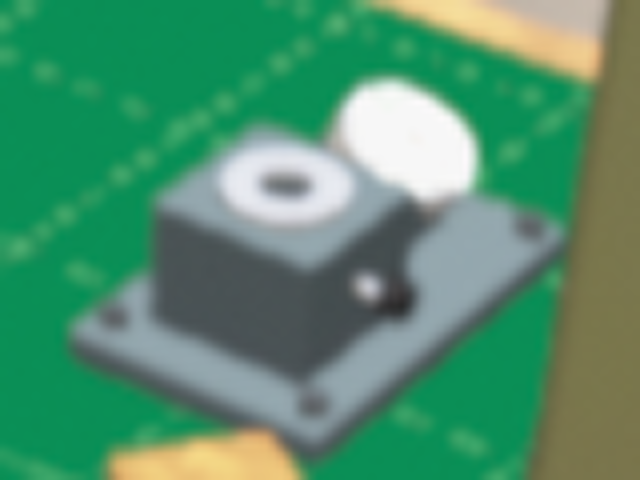

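Run:
```python
from h import *
ct=cam("top");cs=cam("side")
def blobs(c,roi,f,amin):
    u0,u1,v0,v1=roi; im=c["pixels"][v0:v1,u0:u1]; im=cv2.resize(im,None,fx=4,fy=4,interpolation=cv2.INTER_CUBIC)
    m=f(im.astype(int)).astype(np.uint8)
    out=[]
    for k in cv2.findContours(m,cv2.RETR_EXTERNAL,cv2.CHAIN_APPROX_NONE)[0]:
        k=cv2.convexHull(k)
        if cv2.contourArea(k)<amin: continue
        e=cv2.fitEllipse(k); 
        out.append(((e[0][0]+.5)/4-.5+u0,(e[0][1]+.5)/4-.5+v0,e[1][0]/4,e[1][1]/4))
    return out
steel=lambda i:(i[...,0]>i[...,2]+5)&(i.min(-1)>140)
bright=lambda i:(i.min(-1)>190)
for nm,c,roi,f,a in [("top caps",ct,(190,270,190,225),steel,200),("side caps",cs,(250,300,190,245),lambda i:(i[...,0]>i[...,2]-10)&(i.min(-1)>150),100),
  ("top ring",ct,(378,405,205,232),lambda i:(i[...,0]>i[...,1]+3)&(i.min(-1)>145),300),("side ring",cs,(366,394,174,192),lambda i:(i.min(-1)>180),300)]:
    b=blobs(c,roi,f,a); print(nm,np.round(b,2).tolist())
    h=.078
    if 'ring' in nm:
        for x in b: print(onz(c,x[0],x[1],h), "pix for 52mm", np.linalg.norm(proj(c,onz(c,x[0],x[1],h)+[.026,0,0])-proj(c,onz(c,x[0],x[1],h)-[.026,0,0])))
```

```text
top caps [[197.54, 216.02, 6.29, 7.55], [227.6, 207.26, 6.07, 7.66], [257.65, 198.47, 6.26, 7.79]]
side caps [[261.09, 234.15, 3.59, 10.27], [277.03, 214.46, 3.32, 9.67], [291.29, 197.1, 4.06, 8.3], [258.28, 193.95, 7.42, 8.44]]
top ring [[383.14, 227.73, 4.83, 8.29], [389.93, 216.71, 20.12, 27.95]]
[ 0.46976369 -0.20410746  0.078     ] pix for 52mm 18.565871176880943
[ 0.50124229 -0.22277476  0.078     ] pix for 52mm 18.461378191383687
side ring [[380.35, 182.61, 9.81, 17.03], [393.06, 178.04, 8.07, 14.22]]
[ 0.49526223 -0.22692653  0.078     ] pix for 52mm 14.93074789010385
[ 0.47924009 -0.27488958  0.078     ] pix for 52mm 14.865366661113342
```

Run:
```python
from h import *
ct=cam("top");cs=cam("side")
im=ct["pixels"].astype(int)
print((im[206:232,380:405,0]-im[206:232,380:405,1]))
im=cs["pixels"]; print(im[174:192,368:394].min(-1))
caps_t=[(197.54,216.02),(227.6,207.26),(257.65,198.47)];caps_s=[(261.09,234.15),(277.03,214.46),(291.7,197.1)]
for a,b in zip(caps_t,caps_s): print(np.round(tri(ct,a,cs,b),4) if 0 else tri(ct,a,cs,b))
print(onz(ct,392.3,218.44,.078), tri(ct,(392.3,218.44),cs,(380.35,182.61)))
```

```text
[[   5    4    3    3    4    5    3    2    3    5    4    3    3    4
     4    4    4    3    4    4    5    4    5    5    4]
 [   5    2    3    2    4    4    3    3    3    4    4    2    4    3
     4    4    2    3    4    4    4    3    3    4    5]
 [   4    3    3    4    3    4    3    3    3    3    4    3    2    3
     4    4    3    3    2    5    3    4    3    5    4]
 [   4    4    3    4    3    4    4    3    4    4    4    4    3    3
     4    4    5    4    3    5    4    4    3    3    4]
 [   3    4    3    3    4    4    4    3    3    8    8   13   13   12
     8   10    6    3    3    4    4    5    3    3    4]
 [   3    4    3    3    3    4    5    8   13   12   13   13   12   14
    14   13   12   10    6    4    5    4    3    3    4]
 [   3    4    5    4    3    3    8   11   14   13   12   13   13   13
    13   14   14   14   13    6    5    4    4    3    5]
 [   3    5    4    3    3    5   13   13   14   13   14   14   13   13
    13   14   14   13   13   14    4    4    4    3    3]
 [   4    3    4    4    5   12   13   12   13   13   14    
[... 3910 characters left out ...]
  71]
 [ 75  77  81  85  92 105 119 131 139 145 147 148 148 148 148 148 148 147
  147 142 128 109  89  76  70  68]
 [ 74  73  74  74  76  82  92 104 119 131 138 142 145 147 148 148 147 147
  141 127 103  83  72  69  68  68]
 [ 73  73  73  73  74  75  77  81  91 103 114 121 131 139 145 146 144 138
  123 101  82  71  68  68  69  68]]
(array([0.47895672, 0.28601882, 0.19986912]), np.float64(0.0006176316027856283))
(array([0.50356198, 0.20978299, 0.20017785]), np.float64(0.00048718519066595303))
(array([0.52793818, 0.13342959, 0.19959054]), np.float64(0.0006652315107812659))
[ 0.49655477 -0.22947374  0.078     ] (array([ 0.49683939, -0.2297102 ,  0.07598658]), np.float64(0.00029211118517636443))
```

Both views agree: the foot spacing comes out at 80 mm (as given), the foot height at 0.200 m and the ring height at 0.076 m against 0.078. Next I'll set the grasp target and a helper that gives the distance to go in tool axes.

```bash
cat > g.py <<'E'
import numpy as np
from scipy.spatial.transform import Rotation as Ro
from station import ctrl
ry=np.array([-.0490,.1526,0]);ry/=np.linalg.norm(ry); rx=np.array([ry[1],-ry[0],0])
a=np.sin(np.pi/6)*rx+np.cos(np.pi/6)*np.array([0,0,1.])
F=np.array([.5279,.1334,.1997]); T=F-.188*a
Rt=np.c_[np.cross(-ry,-a),-ry,-a]
def go(p,R=None):
    o=ctrl.get_obs(); R0=Ro.from_euler('xyz',o['eef_rot'])
    t=R0.inv().apply(np.array(p)-o['ee_pos'])/.04
    print('t',round(o['time_s'],2),'pos',o['ee_pos'].round(4),'shift units',t.round(2),'q',o['qpos'].round(2),'F',o['force'].round(1),'w',round(o['grip_width'],4))
    if R is not None: print('turn units',(R0.inv()*Ro.from_matrix(R)).as_rotvec(degrees=True).round(2)/4)
E
python3 - <<'E'
from g import *; from h import *
print(T,T+.228*a,Rt)
ct=cam("top");cs=cam("side")
for s in(0,.03,.165,.188): print(proj(ct,T+s*a).round(1),proj(cs,T+s*a).round(1))
go([.59,.153,.38],Rt)
E
```

```text
[0.43840078 0.10466172 0.03688722] [0.54694239 0.13951453 0.23434102] [[ 0.82455959  0.30572641 -0.4760597 ]
 [ 0.26476684 -0.9521194  -0.15286321]
 [-0.5        -0.         -0.8660254 ]]
[274.3 236.3] [326.6 255. ]
[271.9 230.8] [321.3 246.2]
[260.  203.7] [296.1 204.5]
[257.7 198.6] [291.6 197. ]
t 0.4 pos [ 0.2196 -0.5042  0.3026] shift units [ 15.05 -11.37  -1.93] q [-1.23  0.3   1.52 -0.    1.32 -0.07] F [ 0.1  0.2 -0.5] w 0.0941
turn units [ 0.3725 -7.4925  1.4025]
```

```bash
python3 -m pendant '[{"tx":0.4,"ty":-0.3,"tz":-0.5,"grip":-0.25},{"tx":0.7,"ty":-0.5,"tz":-0.4,"grip":-0.25},{"tx":0.7,"ty":-0.5,"tz":-0.4,"grip":-0.25},{"tx":0.7,"ty":-0.5,"tz":-0.3,"grip":-0.25},{"tx":0.75,"ty":-0.55,"tz":-0.2,"grip":-0.25},{"tx":0.75,"ty":-0.55,"grip":-0.25},{"tx":0.75,"ty":-0.55,"grip":-0.25},{"tx":0.75,"ty":-0.55,"grip":-0.25}]' 40
python3 -c "
from g import *
go([.59,.153,.38],Rt)"
```

```text
t 0.4 pos [ 0.2196 -0.5042  0.3026] shift units [ 15.05 -11.37  -1.93] q [-1.23  0.3   1.52 -0.    1.32 -0.07] F [ 0.1  0.2 -0.5] w 0.0941
turn units [ 0.3725 -7.4925  1.4025]$[0]: bad value
```

The call was refused on row 0. I left out some keys, so I'll try again with all of them.

```bash
python3 -m pendant '[{"tx":0.4,"ty":-0.3,"tz":-0.5,"rx":0,"ry":0,"rz":0,"grip":-0.25},{"tx":0.7,"ty":-0.5,"tz":-0.4,"rx":0,"ry":0,"rz":0,"grip":-0.25},{"tx":0.7,"ty":-0.5,"tz":-0.4,"rx":0,"ry":0,"rz":0,"grip":-0.25},{"tx":0.7,"ty":-0.5,"tz":-0.3,"rx":0,"ry":0,"rz":0,"grip":-0.25}]' 40
python3 -c "
from g import *
go([.59,.153,.38],Rt)"
```

```text
time_s: 0.73
ee_pos: [0.2813, -0.3982, 0.3649]
eef_rot: [-3.134, 0.0, 0.404]
force: [0.2, 0.2, -0.4]
grip_width: 0.0707
t 0.73 pos [ 0.2813 -0.3982  0.3649] shift units [12.51 -9.64 -0.31] q [-1.03  0.12  1.59  0.    1.44  0.14] F [ 0.2  0.2 -0.4] w 0.0707
turn units [ 0.2475 -7.4825  1.3275]
```

```bash
python3 -m pendant '[{"tx":0.75,"ty":-0.58,"tz":0,"rx":0,"ry":0,"rz":0,"grip":-0.25},{"tx":0.75,"ty":-0.58,"tz":0,"rx":0,"ry":0,"rz":0,"grip":-0.25},{"tx":0.75,"ty":-0.58,"tz":0,"rx":0,"ry":0,"rz":0,"grip":-0.25},{"tx":0.75,"ty":-0.58,"tz":0,"rx":0,"ry":0,"rz":0,"grip":-0.25},{"tx":0.75,"ty":-0.58,"tz":0,"rx":0,"ry":0,"rz":0,"grip":-0.25},{"tx":0.75,"ty":-0.58,"tz":0,"rx":0,"ry":0,"rz":0,"grip":-0.25},{"tx":0.75,"ty":-0.58,"tz":0,"rx":0,"ry":0,"rz":0,"grip":-0.25},{"tx":0.75,"ty":-0.58,"tz":0,"rx":0,"ry":0,"rz":0,"grip":-0.25}]' 40
python3 -c "
from g import *
go([.59,.153,.38],Rt)"
```

```text
time_s: 1.4
ee_pos: [0.433, -0.1202, 0.3703]
eef_rot: [3.141, -0.003, 0.4]
force: [0.9, -0.3, 0.1]
grip_width: 0.059
t 1.4 pos [ 0.433  -0.1202  0.3703] shift units [ 6.28 -4.76 -0.23] q [-0.35  0.02  1.68  0.    1.43  0.82] F [ 0.9 -0.3  0.1] w 0.059
turn units [ 0.345 -7.54   1.25 ]
```

```bash
python3 -m pendant '[{"tx":0.75,"ty":-0.57,"tz":0,"rx":0,"ry":0,"rz":0.1,"grip":-0.25},{"tx":0.75,"ty":-0.57,"tz":0,"rx":0,"ry":0,"rz":0.2,"grip":-0.25},{"tx":0.75,"ty":-0.57,"tz":0,"rx":0,"ry":0,"rz":0.2,"grip":-0.25},{"tx":0.75,"ty":-0.57,"tz":0,"rx":0,"ry":0,"rz":0.2,"grip":-0.25},{"tx":0.75,"ty":-0.57,"tz":0,"rx":0,"ry":0,"rz":0.2,"grip":-0.25},{"tx":0.75,"ty":-0.57,"tz":0,"rx":0,"ry":-0.5,"rz":0.2,"grip":-0.25},{"tx":0.75,"ty":-0.57,"tz":0,"rx":0.1,"ry":-1,"rz":0.1,"grip":-0.25},{"tx":0.4,"ty":-0.3,"tz":0,"rx":0.1,"ry":-1,"rz":0,"grip":-0.25}]' 40
python3 -c "
from g import *
go(T+.318*a,Rt)"
```

```text
time_s: 2.07
ee_pos: [0.5878, 0.1375, 0.3706]
eef_rot: [-3.132, 0.17, 0.316]
force: [-0.4, -0.8, 0.6]
grip_width: 0.059
t 2.07 pos [0.5878 0.1375 0.3706] shift units [ 0.41 -0.35  1.41] q [ 0.17  0.46  1.16 -0.01  1.7   1.43] F [-0.4 -0.8  0.6] w 0.059
turn units [-0.1175 -5.0675  0.0925]
```

```bash
python3 -m pendant '[{"tx":0,"ty":0,"tz":0,"rx":0,"ry":-1,"rz":0,"grip":-0.25},{"tx":0,"ty":0,"tz":0,"rx":0,"ry":-1,"rz":0,"grip":-0.25},{"tx":0,"ty":0,"tz":0,"rx":0,"ry":-1,"rz":0,"grip":-0.25},{"tx":0,"ty":0,"tz":0,"rx":0,"ry":-1,"rz":0,"grip":-0.25}]' 40
python3 -c "
from g import *
go(T+.318*a,Rt)"
```

```text
time_s: 2.4
ee_pos: [0.5893, 0.1432, 0.3683]
eef_rot: [-3.13, 0.465, 0.325]
force: [-0.7, 0.2, -0.5]
grip_width: 0.0585
t 2.4 pos [0.5893 0.1432 0.3683] shift units [ 0.71 -0.22  1.21] q [ 0.19  0.59  1.   -0.05  2.01  1.43] F [-0.7  0.2 -0.5] w 0.0585
turn units [-0.07  -0.835  0.185]
```

```bash
python3 -m pendant '[{"tx":0.5,"ty":-0.2,"tz":0,"rx":-0.05,"ry":-0.8,"rz":0.15,"grip":-0.25},{"tx":0.1,"ty":0,"tz":0.2,"rx":0,"ry":0,"rz":0,"grip":-0.25},{"tx":0,"ty":0,"tz":0,"rx":0,"ry":0,"rz":0,"grip":-0.25}]' 40
python3 -c "
from g import *
go(T+.318*a,Rt)"
```

```text
time_s: 2.65
ee_pos: [0.6045, 0.1572, 0.3469]
eef_rot: [-3.139, 0.532, 0.313]
force: [-0.6, 0.4, -0.6]
grip_width: 0.0581
t 2.65 pos [0.6045 0.1572 0.3469] shift units [ 0.11 -0.02  0.94] q [ 0.21  0.68  0.93 -0.06  2.07  1.45] F [-0.6  0.4 -0.6] w 0.0581
turn units [-0.02    0.125   0.0325]
```

```bash
python3 -m pendant '[{"tx":0.1,"ty":-0.02,"tz":0.5,"rx":0,"ry":0.12,"rz":0.03,"grip":-0.25},{"tx":0,"ty":0,"tz":0.4,"rx":0,"ry":0,"rz":0,"grip":-0.25},{"tx":0,"ty":0,"tz":0,"rx":0,"ry":0,"rz":0,"grip":-0.25}]' 40
python3 -c "
from g import *
from h import *
go(T+.228*a,Rt)
for n,(u,v) in dict(side=(230,140),top=(200,130)).items():
    c=cam(n); cv2.imwrite(f'pics/{n}1.png',cv2.resize(c['pixels'][v:v+150,u:u+150],None,fx=4,fy=4,interpolation=2))
"
```

```text
time_s: 2.9
ee_pos: [0.5896, 0.1531, 0.313]
eef_rot: [-3.14, 0.521, 0.311]
force: [-0.4, -0.2, 0.5]
grip_width: 0.0585
t 2.9 pos [0.5896 0.1531 0.313 ] shift units [ 0.01 -0.    2.26] q [ 0.21  0.65  1.05 -0.05  1.96  1.46] F [-0.4 -0.2  0.5] w 0.0585
turn units [-0.02   -0.0425  0.0075]
```

View pics/side1.png

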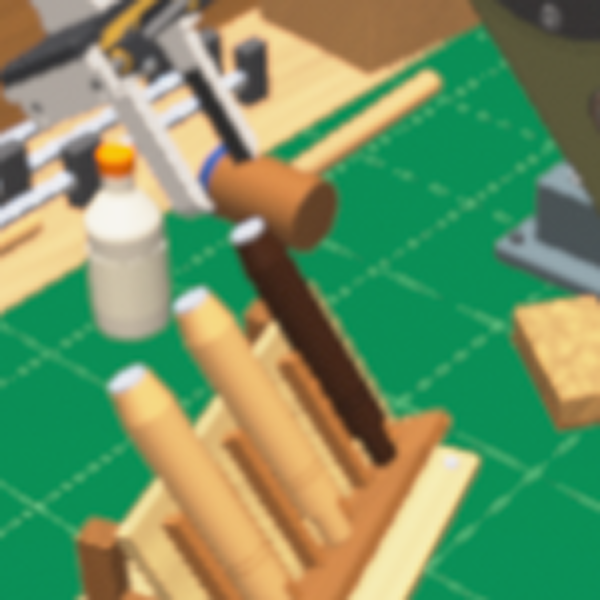

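View pics/top1.png

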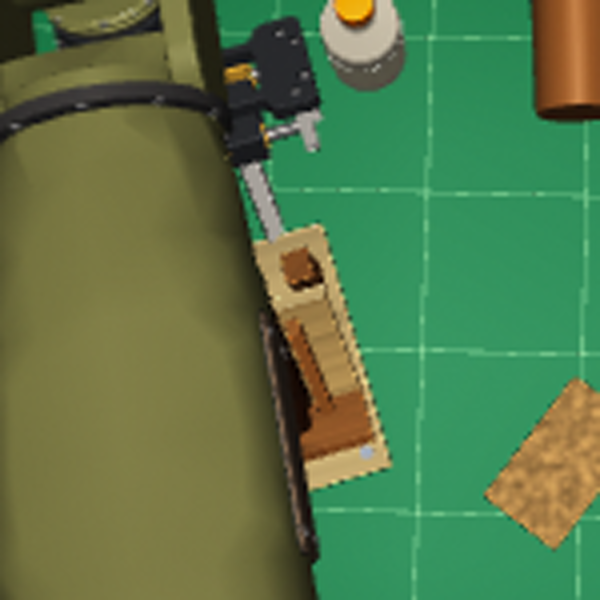

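The side view shows the fingertips at crop (190,210) and (245,155) on either side of the leg's extended axis. The top view is blocked by the forearm. Going down along the leg.

```bash
python3 -m pendant '[{"tx":0,"ty":0,"tz":0.4,"rx":0,"ry":-0.04,"rz":0,"grip":-0.25},{"tx":0,"ty":0,"tz":0.5,"rx":0,"ry":0,"rz":0,"grip":-0.25},{"tx":0,"ty":0,"tz":0.5,"rx":0,"ry":0,"rz":0,"grip":-0.25},{"tx":0,"ty":0,"tz":0.5,"rx":0,"ry":0,"rz":0,"grip":-0.25},{"tx":0,"ty":0,"tz":0.2,"rx":0,"ry":0,"rz":0,"grip":-0.25},{"tx":0,"ty":0,"tz":0,"rx":0,"ry":0,"rz":0,"grip":-0.25}]' 40
python3 -c "
from g import *
from h import *
go(T+.228*a,Rt)
for n,(u,v) in dict(side=(230,140)).items():
    c=cam(n); cv2.imwrite(f'pics/{n}2.png',cv2.resize(c['pixels'][v:v+150,u:u+150],None,fx=4,fy=4,interpolation=2))
"
```

```text
time_s: 3.5
ee_pos: [0.5525, 0.1402, 0.2501]
eef_rot: [3.141, 0.504, 0.31]
force: [-0.5, 0.1, -0.7]
grip_width: 0.0584
t 3.5 pos [0.5525 0.1402 0.2501] shift units [ 0.07 -0.03  0.41] q [ 0.2   0.59  1.28 -0.05  1.77  1.46] F [-0.5  0.1 -0.7] w 0.0584
turn units [-0.0025 -0.2875 -0.015 ]
```

View pics/side2.png

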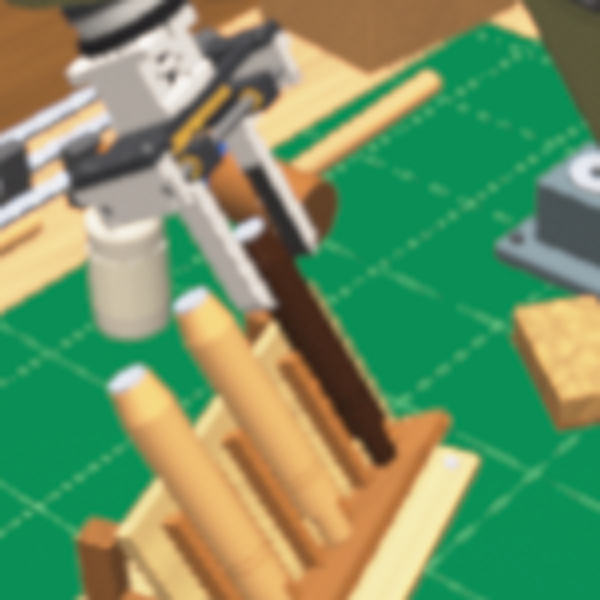

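The fingers are either side of the leg with clearance to the pale one. I'll finish the approach and close.

```bash
python3 -m pendant '[{"tx":0.05,"ty":-0.03,"tz":0.15,"rx":0,"ry":-0.28,"rz":0,"grip":-0.25},{"tx":0,"ty":0,"tz":0.15,"rx":0,"ry":0,"rz":0,"grip":-0.25},{"tx":0,"ty":0,"tz":0,"rx":0,"ry":0,"rz":0,"grip":-0.25}]' 40
python3 -c "
from g import *
go(T+.228*a,Rt)"
```

```text
time_s: 3.8
ee_pos: [0.5502, 0.1406, 0.242]
eef_rot: [3.14, 0.519, 0.309]
force: [-0.6, -0.1, -0.0]
grip_width: 0.0588
t 3.8 pos [0.5502 0.1406 0.242 ] shift units [0.02 0.   0.21] q [ 0.2   0.6   1.29 -0.06  1.77  1.47] F [-0.6 -0.1 -0. ] w 0.0588
turn units [ 0.005  -0.0675 -0.02  ]
```

```bash
python3 -m pendant '[{"tx":0.02,"ty":0,"tz":0.2,"rx":0,"ry":-0.07,"rz":-0.02,"grip":-0.25},{"tx":0,"ty":0,"tz":0,"rx":0,"ry":0,"rz":0,"grip":0.1},{"tx":0,"ty":0,"tz":0,"rx":0,"ry":0,"rz":0,"grip":1},{"tx":0,"ty":0,"tz":0,"rx":0,"ry":0,"rz":0,"grip":1},{"tx":0,"ty":0,"tz":0,"rx":0,"ry":0,"rz":0,"grip":1},{"tx":0,"ty":0,"tz":0,"rx":0,"ry":0,"rz":0,"grip":1},{"tx":0,"ty":0,"tz":0,"rx":0,"ry":0,"rz":0,"grip":1}]' 40
python3 -c "
from g import *
go(T+.228*a,Rt)"
```

```text
time_s: 4.38
ee_pos: [0.5474, 0.1397, 0.2345]
eef_rot: [3.141, 0.523, 0.311]
force: [-0.4, 0.6, -0.3]
grip_width: 0.0317
t 4.38 pos [0.5474 0.1397 0.2345] shift units [-0.01  0.    0.01] q [ 0.2   0.6   1.3  -0.06  1.76  1.47] F [-0.4  0.6 -0.3] w 0.0317
turn units [ 0.0075 -0.005   0.0025]
```

```bash
python3 -m pendant '[{"tx":-0.02,"ty":0,"tz":-0.2,"rx":0,"ry":0,"rz":0,"grip":1},{"tx":-0.05,"ty":0,"tz":-0.4,"rx":0,"ry":0,"rz":0,"grip":1},{"tx":-0.05,"ty":0,"tz":-0.5,"rx":0,"ry":0,"rz":0,"grip":1},{"tx":-0.05,"ty":0,"tz":-0.5,"rx":0,"ry":0,"rz":0,"grip":1},{"tx":-0.05,"ty":0,"tz":-0.5,"rx":0,"ry":0,"rz":0,"grip":1},{"tx":0,"ty":0,"tz":-0.5,"rx":0,"ry":0,"rz":0,"grip":1},{"tx":0,"ty":0,"tz":-0.3,"rx":0,"ry":0,"rz":0,"grip":1},{"tx":0,"ty":0,"tz":0,"rx":0,"ry":0,"rz":0,"grip":1}]' 40
python3 -c "
from g import *
from h import *
go([.55,.05,.40],np.c_[[np.cos(.31),np.sin(.31),0],[np.sin(.31),-np.cos(.31),0],[0,0,-1]])
for n,(u,v) in dict(side=(230,100)).items():
    c=cam(n); cv2.imwrite(f'pics/{n}3.png',cv2.resize(c['pixels'][v:v+180,u:u+180],None,fx=3,fy=3,interpolation=2))
"
```

```text
time_s: 5.05
ee_pos: [0.5978, 0.156, 0.3476]
eef_rot: [3.141, 0.522, 0.311]
force: [0.1, 0.4, -1.1]
grip_width: 0.0313
t 5.05 pos [0.5978 0.156  0.3476] shift units [-2.34  2.16 -0.16] q [ 0.21  0.65  0.96 -0.06  2.05  1.46] F [ 0.1  0.4 -1.1] w 0.0313
turn units [5.0000e-03 7.4825e+00 1.2500e-02]
```

View pics/side3.png

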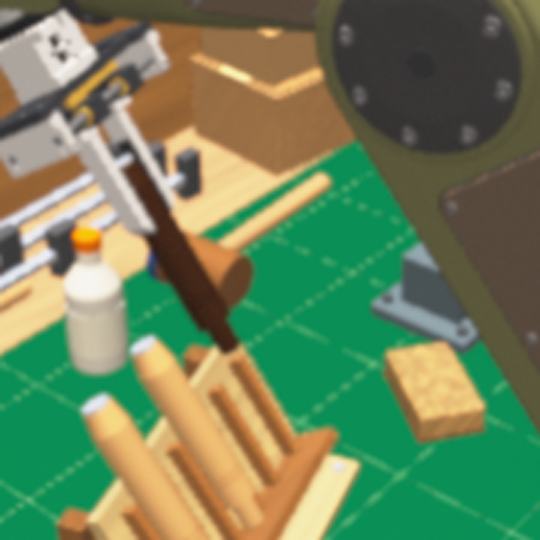

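The leg is clear of the channel with the tenon above the board's upper edge, and both pale legs are still in place. Next: up and towards −y, then turn upright.

```bash
python3 -m pendant '[{"tx":-0.2,"ty":0.2,"tz":-0.3,"rx":0,"ry":0,"rz":0,"grip":1},{"tx":-0.3,"ty":0.5,"tz":-0.4,"rx":0,"ry":0,"rz":0,"grip":1},{"tx":-0.2,"ty":0.7,"tz":-0.3,"rx":0,"ry":0,"rz":0,"grip":1},{"tx":-0.2,"ty":0.7,"tz":0,"rx":0,"ry":0.3,"rz":0,"grip":1},{"tx":-0.2,"ty":0.7,"tz":0,"rx":0,"ry":0.6,"rz":0,"grip":1},{"tx":-0.2,"ty":0.7,"tz":0,"rx":0,"ry":0.8,"rz":0,"grip":1},{"tx":-0.2,"ty":0.7,"tz":0,"rx":0,"ry":0.8,"rz":0,"grip":1},{"tx":-0.2,"ty":0.7,"tz":0,"rx":0,"ry":0.8,"rz":0,"grip":1}]' 40
cat >> g.py <<'E'
def Rdown(y): return np.c_[[np.cos(y),np.sin(y),0],[np.sin(y),-np.cos(y),0],[0,0,-1]]
E
python3 -c "
from g import *
go([.496,-.2285,.345],Rdown(.31))"
```

```text
time_s: 5.77
ee_pos: [0.6186, -0.0452, 0.4061]
eef_rot: [-3.139, 0.299, 0.322]
force: [1.1, 0.4, -0.2]
grip_width: 0.0315
t 5.77 pos [ 0.6186 -0.0452  0.4061] shift units [-3.71  3.39  2.74] q [-0.1   0.54  0.97 -0.13  1.91  1.13] F [ 1.1  0.4 -0.2] w 0.0315
turn units [-0.01    4.285   0.1625]
```

```bash
python3 -m pendant '[{"tx":-0.5,"ty":0.5,"tz":0,"rx":0,"ry":0.8,"rz":0.02,"grip":1},{"tx":-0.6,"ty":0.5,"tz":0,"rx":0,"ry":0.8,"rz":0.02,"grip":1},{"tx":-0.6,"ty":0.5,"tz":0,"rx":0,"ry":0.8,"rz":0.02,"grip":1},{"tx":-0.6,"ty":0.5,"tz":0,"rx":0,"ry":0.8,"rz":0.02,"grip":1},{"tx":-0.4,"ty":0.5,"tz":0,"rx":0,"ry":0.5,"rz":0.02,"grip":1},{"tx":-0.2,"ty":0.3,"tz":0,"rx":0,"ry":0,"rz":0,"grip":1},{"tx":0,"ty":0,"tz":0,"rx":0,"ry":0,"rz":0,"grip":1},{"tx":0,"ty":0,"tz":0,"rx":0,"ry":0,"rz":0,"grip":1}]' 40
python3 -c "
from g import *
go([.496,-.2285,.345],Rdown(.31))"
```

```text
time_s: 6.43
ee_pos: [0.537, -0.1985, 0.4207]
eef_rot: [-3.139, 0.032, 0.306]
force: [1.2, 1.0, -1.6]
grip_width: 0.0315
t 6.43 pos [ 0.537  -0.1985  0.4207] shift units [-1.14  0.41  1.93] q [-0.41  0.31  1.24 -0.02  1.62  0.85] F [ 1.2  1.  -1.6] w 0.0315
turn units [-0.0325  0.455  -0.0575]
```

```bash
python3 -m pendant '[{"tx":-0.4,"ty":0.15,"tz":0.4,"rx":-0.03,"ry":0.45,"rz":-0.05,"grip":1},{"tx":-0.4,"ty":0.15,"tz":0.6,"rx":0,"ry":0,"rz":0,"grip":1},{"tx":-0.2,"ty":0.1,"tz":0.5,"rx":0,"ry":0,"rz":0,"grip":1},{"tx":0,"ty":0,"tz":0.2,"rx":0,"ry":0,"rz":0,"grip":1},{"tx":0,"ty":0,"tz":0,"rx":0,"ry":0,"rz":0,"grip":1},{"tx":0,"ty":0,"tz":0,"rx":0,"ry":0,"rz":0,"grip":1}]' 40
python3 -c "
from g import *
go([.496,-.2285,.345],Rdown(.31))"
```

```text
time_s: 6.93
ee_pos: [0.5037, -0.2213, 0.3485]
eef_rot: [-3.138, 0.002, 0.315]
force: [0.1, 0.2, -0.6]
grip_width: 0.0318
t 6.93 pos [ 0.5037 -0.2213  0.3485] shift units [-0.24  0.11  0.09] q [-0.48  0.27  1.45  0.    1.42  0.78] F [ 0.1  0.2 -0.6] w 0.0318
turn units [-0.0475  0.025   0.0675]
```

```bash
python3 -m pendant '[{"tx":-0.23,"ty":0.11,"tz":0.08,"rx":-0.05,"ry":0.02,"rz":0.06,"grip":1},{"tx":0,"ty":0,"tz":0,"rx":0,"ry":0,"rz":0,"grip":1},{"tx":0,"ty":0,"tz":0,"rx":0,"ry":0,"rz":0,"grip":1}]' 40
python3 -c "
from g import *
from h import *
go([.496,-.2285,.345],Rdown(.31))
for n,(u,v) in dict(side=(320,80),top=(340,150)).items():
    c=cam(n); cv2.imwrite(f'pics/{n}4raw.png',c['pixels']);cv2.imwrite(f'pics/{n}4.png',cv2.resize(c['pixels'][v:v+120,u:u+120],None,fx=5,fy=5,interpolation=2))
"
```

```text
time_s: 7.18
ee_pos: [0.4973, -0.2275, 0.347]
eef_rot: [3.14, -0.001, 0.313]
force: [-0.2, 0.6, -1.3]
grip_width: 0.0311
t 7.18 pos [ 0.4973 -0.2275  0.347 ] shift units [-0.04  0.01  0.05] q [-0.5   0.26  1.47 -0.    1.41  0.76] F [-0.2  0.6 -1.3] w 0.0311
turn units [ 0.0275 -0.0175  0.04  ]
```

View pics/side4.png

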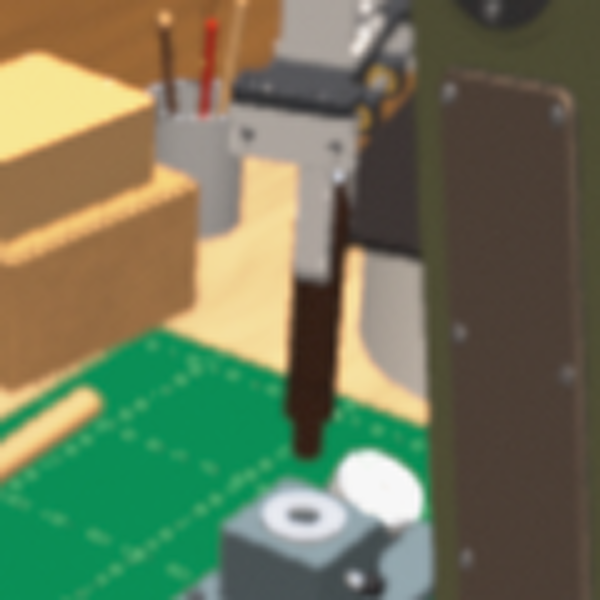

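View pics/top4.png

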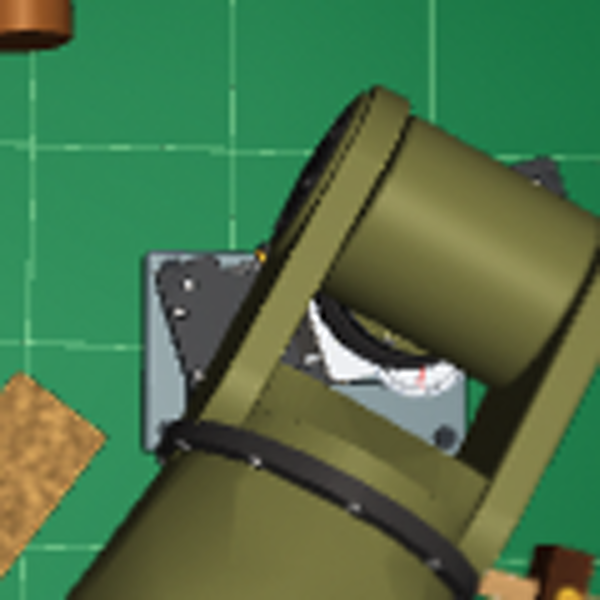

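The side view shows the tenon at crop (307,445) above the ring at (303,516). The top view is blocked by the arm. I'll compare the measured leg axis with the vertical through the TCP, all in this one image.

```bash
cat > m.py <<'E'
from h import *
def legmeas(show=True,w=(372,396),rows=(137,173)):
    c=cam("side"); im=c["pixels"].astype(float)
    V=im.max(-1)
    pts=[]
    for v in range(*rows):
        r=V[v,w[0]:w[1]]; 
        d=np.where(r<100)[0]
        if len(d)<3: continue
        # contiguous run around the darkest; subpixel edges at 85
        k=int(np.argmin(r)); i=k
        while i>0 and r[i-1]<85:i-=1
        j=k
        while j<len(r)-1 and r[j+1]<85:j+=1
        if i==0 or j==len(r)-1: continue
        l=i-(85-r[i])/(r[i-1]-r[i]); rr=j+(85-r[j])/(r[j+1]-r[j])
        pts.append((v,w[0]+(l+rr)/2,rr-l))
    return c,np.array(pts)
if __name__=="__main__":
    c,p=legmeas(); o=ctrl.get_obs()["ee_pos"]; print(o)
    A=np.array([proj(c,[o[0],o[1],o[2]-.228+s]) for s in np.linspace(0,.14,8)])
    R=Ro=None
    from scipy.spatial.transform import Rotation
    z=Rotation.from_euler('xyz',ctrl.get_obs()['eef_rot']).as_matrix()[:,2]
    A=np.array([proj(c,o+z*(.228-s)) for s in np.linspace(0,.14,8)])
    print("pred tenon end",A[0],"shoulder",proj(c,o+z*(.198)))
    for v,u,wd in p[::2]: print(int(v),round(u,2),round(wd,2),"pred",round(np.interp(v,A[::-1,1],A[::-1,0]),2))
    print(c["pixels"][166:176,374:390].max(-1))
E
python3 m.py
```

```text
[ 0.49728878 -0.22750628  0.34674247]
pred tenon end [380.6605102  171.03803672] shoulder [381.2505786  162.57832765]
137 383.07 8.39 pred 383.01
139 383.0 8.38 pred 382.88
141 382.91 8.37 pred 382.74
143 382.83 8.22 pred 382.6
145 382.54 7.97 pred 382.47
147 382.41 8.03 pred 382.33
149 382.28 8.1 pred 382.19
151 382.21 8.1 pred 382.05
153 382.02 8.27 pred 381.91
155 381.56 9.07 pred 381.78
157 381.3 9.1 pred 381.64
159 381.57 9.73 pred 381.5
161 381.38 9.84 pred 381.36
163 381.4 8.45 pred 381.22
165 381.25 6.25 pred 381.08
167 381.12 5.9 pred 380.94
169 381.04 5.55 pred 380.8
171 380.99 3.07 pred 380.66
[[143 142 143 132  94  51  50  51  52  50  79 123 140 143 143 143]
 [143 143 142 133  92  51  51  51  52  49  82 126 140 142 143 143]
 [143 143 145 135  93  49  50  52  51  48  87 128 142 143 143 143]
 [143 147 153 143  97  51  51  51  52  51  93 130 142 143 143 145]
 [145 152 159 146 108  65  50  52  50  65 104 133 142 143 146 160]
 [148 151 153 145 123  94  74  67  74  95 122 138 142 145 159 199]
 [152 146 145 142 136 125 115 111 115 126 136 141 143 154 192 235]
 [150 144 143 143 143 139 137 137 137 140 142 143 146 169 222 245]
 [145 143 144 144 143 143 143 143 143 143 143 143 150 183 232 245]
 [143 145 148 150 149 147 146 144 143 143 143 145 156 190 232 244]]
```

Lean is under about 0.5°, and the leg lies within 0.5 mm of the TCP axis in the side view. The two ring estimates agree across that view and differ by about 3 mm along it, so I'll aim between them and go down gently, watching the force.

```bash
python3 -m pendant '[{"tx":-0.04,"ty":0.01,"tz":0.2,"rx":0.02,"ry":-0.02,"rz":0.04,"grip":1},{"tx":0,"ty":0,"tz":0.3,"rx":0,"ry":0,"rz":0,"grip":1},{"tx":0,"ty":0,"tz":0.25,"rx":0,"ry":0,"rz":0,"grip":1},{"tx":0,"ty":0,"tz":0,"rx":0,"ry":0,"rz":0,"grip":1},{"tx":0,"ty":0,"tz":0,"rx":0,"ry":0,"rz":0,"grip":1}]' 50
python3 -c "
from g import *
from h import *
go([.496,-.2284,.310],Rdown(.31))
for n,(u,v) in dict(side=(350,140)).items():
    c=cam(n); cv2.imwrite(f'pics/{n}5.png',cv2.resize(c['pixels'][v:v+60,u:u+60],None,fx=10,fy=10,interpolation=2))
"
```

```text
time_s: 7.75
ee_pos: [0.4959, -0.2284, 0.3148]
eef_rot: [3.141, -0.0, 0.309]
force: [-0.3, -0.5, -0.9]
grip_width: 0.0312
t 7.75 pos [ 0.4959 -0.2284  0.3148] shift units [0.   0.   0.12] q [-0.5   0.28  1.52 -0.    1.34  0.76] F [-0.3 -0.5 -0.9] w 0.0312
turn units [ 0.0125 -0.0025 -0.0075]
```

View pics/side5.png

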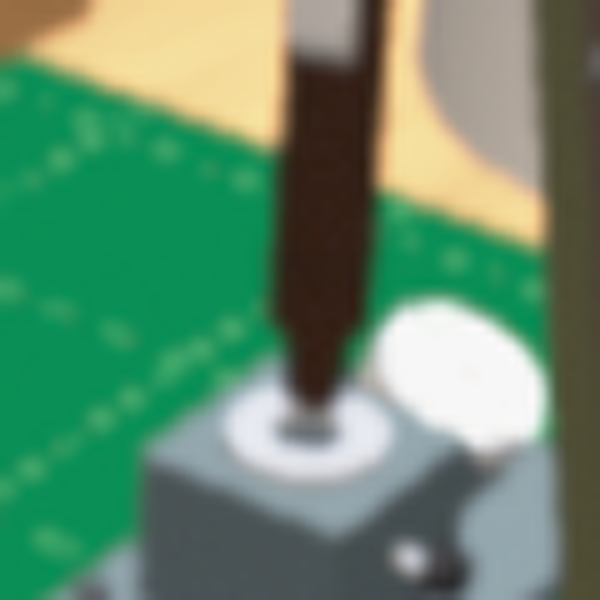

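Run:
```python
from m import *
c,p=legmeas(rows=(150,181)); print(p[:,:].round(2)[-14:])
im=c["pixels"].astype(int).min(-1); print(im[176:190,368:396])
for n,q in dict(c=[.496,-.2284,.078],top=[.4966,-.2295,.078],side=[.4953,-.2269,.078]).items(): print(n,proj(c,q))
```

```text
[[166.   381.71   9.94]
 [167.   381.64   9.84]
 [168.   381.62   9.82]
 [169.   381.57   9.85]
 [170.   381.49   9.71]
 [171.   381.45   9.46]
 [172.   381.46   8.69]
 [173.   381.44   7.29]
 [174.   381.29   6.23]
 [175.   381.21   5.83]
 [176.   381.22   5.61]
 [177.   381.2    5.25]
 [178.   381.03   4.45]
 [179.   380.95   2.95]]
[[ 49  35  30  26  29  30  48  81 108 112  85  49  27  23  21  31  51  82
  137 186 229 243 246 247 247 247 247 247]
 [ 30  12  15  41  62  70  88 119 142 139 103  56  25  22  23  43  73 112
  158 182 221 242 246 247 247 247 247 247]
 [ 10  10  17  54  86 113 133 157 177 172 124  67  28  22  28  69 112 139
  166 173 198 234 245 247 247 247 247 247]
 [ 10  14  46  82 118 150 178 202 215 209 161  98  49  30  53 105 158 179
  179 172 178 213 238 245 246 247 247 247]
 [ 34  59  86 118 150 186 214 225 228 222 191 133  84  66  94 152 201 216
  211 191 172 177 207 230 243 246 247 247]
 [ 80 106 124 142 173 213 226 230 228 213 183 144 114 108 128 176 217 227
  226 216 190 166 167 197 232 243 244 246]
 [116 136 143 154 185 221 230 230 223 188 148 125 114 114 129
[... 270 characters left out ...]
47 147 145 140 136]
 [145 147 148 146 149 173 206 222 227 225 220 216 212 207 212 220 226 226
  222 212 179 155 149 147 142 130 114  97]
 [131 140 145 146 147 153 171 192 207 217 222 224 223 222 222 223 220 212
  195 177 158 148 147 142 126 105  86  75]
 [105 118 130 139 142 145 149 158 169 182 194 200 203 202 200 198 189 175
  160 153 148 145 139 125 102  81  71  69]
 [ 81  91 103 113 122 130 140 144 148 154 160 163 163 164 162 161 157 152
  149 147 143 133 118  99  81  71  68  68]
 [ 75  76  80  85  91 105 118 130 140 144 147 148 148 149 148 148 148 147
  147 142 127 109  90  76  70  68  67  70]]
c [380.42146098 182.33401647]
top [380.46078123 182.12224103]
side [380.33636946 182.61036863]
```

Across the view the leg sits about 1 mm to the right of the ring centre, so I'll correct to (0.4967,−0.2279) and go on down.

```bash
python3 -m pendant '[{"tx":0.02,"ty":-0.01,"tz":0.05,"rx":0,"ry":0,"rz":0,"grip":1},{"tx":0,"ty":0,"tz":0.1,"rx":0,"ry":0,"rz":0,"grip":1},{"tx":0,"ty":0,"tz":0.05,"rx":0,"ry":0,"rz":0,"grip":1},{"tx":0,"ty":0,"tz":0,"rx":0,"ry":0,"rz":0,"grip":1}]' 50
python3 -c "
from g import *
go([.4967,-.2279,.302],Rdown(.31)); print(ctrl.get_obs()['moment'])"
```

```text
time_s: 8.18
ee_pos: [0.497, -0.2278, 0.3076]
eef_rot: [3.139, -0.002, 0.31]
force: [-0.0, -0.0, -1.7]
grip_width: 0.0314
t 8.18 pos [ 0.497  -0.2278  0.3076] shift units [-0.01 -0.    0.14] q [-0.5   0.29  1.53 -0.    1.33  0.76] F [-0.  -0.  -1.7] w 0.0314
turn units [ 0.0375 -0.0275 -0.0075]
[ 0.01460306  0.02332207 -0.07633792]
```

```bash
python3 -m pendant '[{"tx":0,"ty":0,"tz":0.08,"rx":0.03,"ry":-0.02,"rz":0,"grip":1},{"tx":0,"ty":0,"tz":0.08,"rx":0,"ry":0,"rz":0,"grip":1},{"tx":0,"ty":0,"tz":0,"rx":0,"ry":0,"rz":0,"grip":1}]' 50
python3 -c "
from g import *
go([.4967,-.2279,.302],Rdown(.31)); print(ctrl.get_obs()['moment'])"
```

```text
time_s: 8.43
ee_pos: [0.497, -0.2279, 0.3006]
eef_rot: [3.141, -0.0, 0.31]
force: [-0.7, 0.2, -1.3]
grip_width: 0.0314
t 8.43 pos [ 0.497  -0.2279  0.3006] shift units [-0.01 -0.   -0.03] q [-0.5   0.29  1.53 -0.    1.31  0.76] F [-0.7  0.2 -1.3] w 0.0314
turn units [ 0.0075 -0.005  -0.0075]
[-0.03497483 -0.0057501   0.02726316]
```

```bash
python3 -m pendant '[{"tx":0,"ty":0,"tz":0.08,"rx":0,"ry":0,"rz":0,"grip":1},{"tx":0,"ty":0,"tz":0.04,"rx":0,"ry":0,"rz":0,"grip":1},{"tx":0,"ty":0,"tz":0,"rx":0,"ry":0,"rz":0,"grip":1}]' 50
python3 -c "
from g import *
go([.4967,-.2279,.29],Rdown(.31)); print(ctrl.get_obs()['moment'])
from h import *
for n,(u,v) in dict(side=(350,140)).items():
    c=cam(n); cv2.imwrite(f'pics/{n}6.png',cv2.resize(c['pixels'][v:v+60,u:u+60],None,fx=10,fy=10,interpolation=2))
"
```

```text
time_s: 8.68
ee_pos: [0.497, -0.2279, 0.2952]
eef_rot: [3.141, -0.0, 0.309]
force: [0.6, 0.2, -1.2]
grip_width: 0.0317
t 8.68 pos [ 0.497  -0.2279  0.2952] shift units [-0.01 -0.    0.13] q [-0.5   0.3   1.54  0.    1.3   0.76] F [ 0.6  0.2 -1.2] w 0.0317
turn units [ 0.005  -0.005  -0.0075]
[0.09053155 0.00615057 0.00821899]
```

View pics/side6.png

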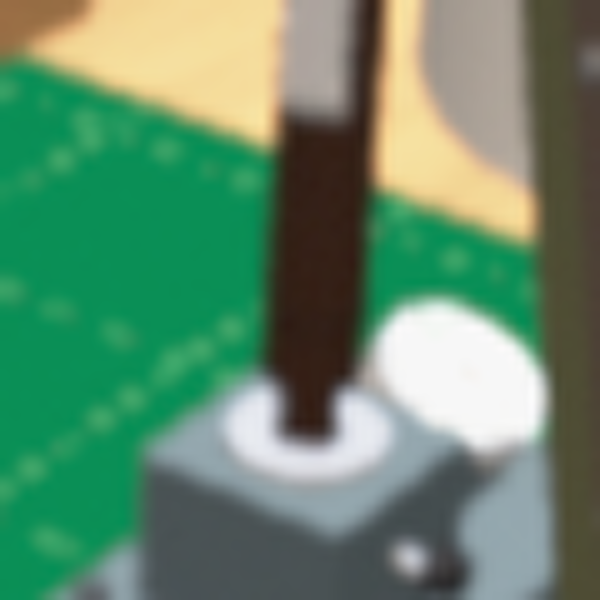

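The tenon is in the well with no side force. Now to press down in small steps, watching the vertical force.

```bash
python3 -m pendant '[{"tx":0,"ty":0,"tz":0.07,"rx":0,"ry":0,"rz":0,"grip":1},{"tx":0,"ty":0,"tz":0.07,"rx":0,"ry":0,"rz":0,"grip":1},{"tx":0,"ty":0,"tz":0,"rx":0,"ry":0,"rz":0,"grip":1}]' 50
python3 -c "
from g import *
go([.4967,-.2279,.276],Rdown(.31)); print(ctrl.get_obs()['moment'])"
```

```text
time_s: 8.98
ee_pos: [0.497, -0.2279, 0.2894]
eef_rot: [3.141, -0.001, 0.31]
force: [1.2, -0.4, -2.4]
grip_width: 0.0317
t 8.98 pos [ 0.497  -0.2279  0.2894] shift units [-0.01 -0.    0.33] q [-0.5   0.3   1.55  0.    1.29  0.76] F [ 1.2 -0.4 -2.4] w 0.0317
turn units [ 0.01   -0.0075 -0.0075]
[ 0.03382598  0.00229923 -0.00650804]
```

```bash
python3 -m pendant '[{"tx":0,"ty":0,"tz":0.07,"rx":0,"ry":0,"rz":0,"grip":1},{"tx":0,"ty":0,"tz":0.05,"rx":0,"ry":0,"rz":0,"grip":1},{"tx":0,"ty":0,"tz":0,"rx":0,"ry":0,"rz":0,"grip":1}]' 50
python3 -c "
from g import *
go([.4967,-.2279,.276],Rdown(.31)); print(ctrl.get_obs()['moment'])"
```

```text
time_s: 9.23
ee_pos: [0.4973, -0.228, 0.2851]
eef_rot: [3.14, -0.002, 0.31]
force: [-1.5, -0.2, 4.0]
grip_width: 0.0312
t 9.23 pos [ 0.4973 -0.228   0.2851] shift units [-0.01 -0.01  0.23] q [-0.5   0.31  1.55  0.    1.28  0.76] F [-1.5 -0.2  4. ] w 0.0312
turn units [ 0.025  -0.0275 -0.0075]
[ 0.29786052  0.3556292  -0.03892731]
```

The plunger is touched at TCP z≈0.2866, so flush should come at about 0.2726. Continuing.

```bash
python3 -m pendant '[{"tx":0,"ty":0,"tz":0.08,"rx":0.02,"ry":-0.02,"rz":0,"grip":1},{"tx":0,"ty":0,"tz":0.08,"rx":0,"ry":0,"rz":0,"grip":1},{"tx":0,"ty":0,"tz":0,"rx":0,"ry":0,"rz":0,"grip":1}]' 50
python3 -c "
from g import *
go([.4967,-.2279,.2726],Rdown(.31)); print(ctrl.get_obs()['moment'])"
```

```text
time_s: 9.48
ee_pos: [0.4975, -0.228, 0.2801]
eef_rot: [3.14, -0.002, 0.31]
force: [-2.4, 1.0, 6.0]
grip_width: 0.0314
t 9.48 pos [ 0.4975 -0.228   0.2801] shift units [-0.02 -0.01  0.19] q [-0.5   0.31  1.56  0.    1.27  0.76] F [-2.4  1.   6. ] w 0.0314
turn units [ 0.0225 -0.0275 -0.0075]
[ 0.40243929  0.62759114 -0.02751126]
```

```bash
python3 -c "
from g import *
from h import *
go([.4967,-.2279,.2726],Rdown(.31)); print(ctrl.get_obs()['moment'])
for n,(u,v) in dict(side=(350,140)).items():
    c=cam(n); cv2.imwrite(f'pics/{n}7.png',cv2.resize(c['pixels'][v:v+60,u:u+60],None,fx=10,fy=10,interpolation=2))
"
```

```text
t 9.48 pos [ 0.4975 -0.228   0.2801] shift units [-0.02 -0.01  0.19] q [-0.5   0.31  1.56  0.    1.27  0.76] F [-2.4  1.   6. ] w 0.0314
turn units [ 0.0225 -0.0275 -0.0075]
[ 0.40243929  0.62759114 -0.02751126]
```

View pics/side7.png

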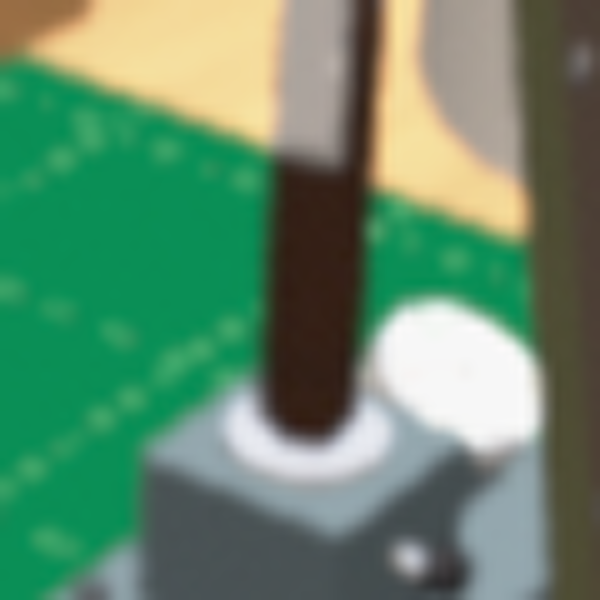

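The shoulder is about 7 mm above the ring. A growing side reaction of (−2.4, +1.0) N suggests the tenon rubs on the +x/−y wall, so I'll ease about 1 mm the other way before going further.

```bash
python3 -m pendant '[{"tx":-0.03,"ty":-0.02,"tz":0.01,"rx":0.02,"ry":-0.03,"rz":0,"grip":1},{"tx":0,"ty":0,"tz":0.01,"rx":0,"ry":0,"rz":0,"grip":1},{"tx":0,"ty":0,"tz":0,"rx":0,"ry":0,"rz":0,"grip":1}]' 50
python3 -c "
from g import *
go([.4967,-.2279,.2726],Rdown(.31)); print(ctrl.get_obs()['moment'])"
```

```text
time_s: 9.78
ee_pos: [0.4969, -0.2278, 0.2819]
eef_rot: [3.138, -0.004, 0.31]
force: [-1.4, 2.3, 6.2]
grip_width: 0.0311
t 9.78 pos [ 0.4969 -0.2278  0.2819] shift units [-0.01  0.    0.23] q [-0.5   0.31  1.56  0.    1.27  0.76] F [-1.4  2.3  6.2] w 0.0311
turn units [ 0.0525 -0.0525 -0.005 ]
[0.69338965 0.52313008 0.0131806 ]
```

Under load the arm yields: the tool creeps up and tips outward, and rows without a push drop the target. So I'll keep a push in every row, with some counter-turn.

```bash
python3 -m pendant '[{"tx":-0.01,"ty":0,"tz":0.1,"rx":0.08,"ry":-0.08,"rz":0,"grip":1},{"tx":0,"ty":0,"tz":0.1,"rx":0.05,"ry":-0.05,"rz":0,"grip":1}]' 50
python3 -c "
from g import *
go([.4967,-.2279,.2726],Rdown(.31)); print(ctrl.get_obs()['moment'])"
```

```text
time_s: 9.95
ee_pos: [0.4974, -0.2283, 0.2764]
eef_rot: [-3.14, 0.001, 0.31]
force: [0.2, -0.1, 8.1]
grip_width: 0.0313
t 9.95 pos [ 0.4974 -0.2283  0.2764] shift units [-0.01 -0.02  0.1 ] q [-0.5   0.32  1.56  0.    1.26  0.76] F [ 0.2 -0.1  8.1] w 0.0313
turn units [-0.0175  0.015  -0.005 ]
[-0.08123632 -0.34091548  0.00578197]
```

```bash
python3 -m pendant '[{"tx":-0.01,"ty":-0.01,"tz":0.08,"rx":0.02,"ry":-0.02,"rz":0,"grip":1},{"tx":-0.01,"ty":0,"tz":0.06,"rx":0.03,"ry":-0.03,"rz":0,"grip":1}]' 50
python3 -c "
from g import *
go([.4967,-.2279,.2726],Rdown(.31)); print(ctrl.get_obs()['moment'])"
```

```text
time_s: 10.12
ee_pos: [0.4977, -0.2285, 0.2743]
eef_rot: [-3.142, -0.001, 0.31]
force: [-5.0, 6.9, 32.1]
grip_width: 0.0316
t 10.12 pos [ 0.4977 -0.2285  0.2743] shift units [-0.02 -0.02  0.04] q [-0.5   0.32  1.56  0.    1.26  0.76] F [-5.   6.9 32.1] w 0.0316
turn units [-0.     -0.0125 -0.005 ]
[ 1.63619411  1.16002633 -0.02889401]
```

The force jumped to 32 N at z=0.2743, so the shoulder has met the ring. I'll ease the push to a light hold.

```bash
python3 -m pendant '[{"tx":-0.01,"ty":-0.01,"tz":0.02,"rx":0.01,"ry":-0.02,"rz":0,"grip":1}]' 50
python3 -c "
from g import *
go([.4967,-.2279,.2726],Rdown(.31)); print(ctrl.get_obs()['moment'])
from m import *
c=cam('side'); u,v=350,140
cv2.imwrite('pics/side8.png',cv2.resize(c['pixels'][v:v+60,u:u+60],None,fx=10,fy=10,interpolation=2))
go([.4967,-.2279,.2726],Rdown(.31)); print(ctrl.get_obs()['moment'])
"
```

```text
time_s: 10.2
ee_pos: [0.4976, -0.2283, 0.2751]
eef_rot: [3.141, -0.001, 0.31]
force: [-2.2, 1.6, 8.3]
grip_width: 0.0318
t 10.2 pos [ 0.4976 -0.2283  0.2751] shift units [-0.02 -0.02  0.06] q [-0.5   0.32  1.56  0.    1.26  0.76] F [-2.2  1.6  8.3] w 0.0318
turn units [ 0.01   -0.02   -0.0025]
[0.57353671 0.52036868 0.07739056]
t 10.25 pos [ 0.4976 -0.2283  0.2752] shift units [-0.02 -0.02  0.06] q [-0.5   0.32  1.56  0.    1.26  0.76] F [-1.1  2.3  9.1] w 0.0311
turn units [ 0.0125 -0.0225 -0.0025]
[0.53039805 0.44689397 0.01947233]
```

View pics/side8.png

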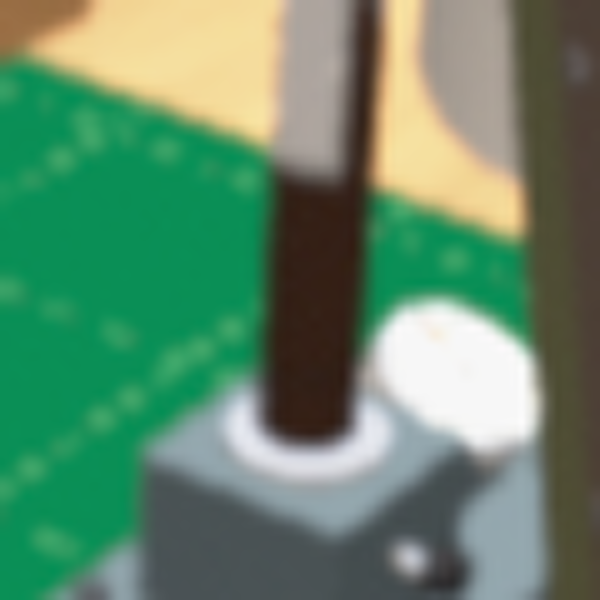

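```bash
python3 -m pendant '[{"tx":-0.01,"ty":-0.01,"tz":0.045,"rx":0.02,"ry":-0.03,"rz":0,"grip":1}]' 50
python3 -c "
from g import *
go([.4967,-.2279,.2743],Rdown(.31)); print(ctrl.get_obs()['moment'])
for i in range(4):
  ctrl.camera('side'); o=ctrl.get_obs(); print(o['ee_pos'].round(4),o['force'].round(1),o['moment'].round(2))
"
```

```text
time_s: 10.33
ee_pos: [0.4974, -0.2281, 0.2746]
eef_rot: [3.141, -0.001, 0.31]
force: [-0.2, 0.5, 9.4]
grip_width: 0.0314
t 10.33 pos [ 0.4974 -0.2281  0.2746] shift units [-0.01 -0.01  0.01] q [-0.5   0.32  1.57  0.    1.26  0.76] F [-0.2  0.5  9.4] w 0.0314
turn units [ 0.0125 -0.015  -0.0025]
[0.12234929 0.08352209 0.02111261]
[ 0.4973 -0.2281  0.2745] [-0.   0.7  9.7] [ 0.29  0.17 -0.05]
[ 0.4974 -0.2281  0.2745] [-0.3 -0.   9.2] [0.29 0.17 0.  ]
[ 0.4974 -0.2281  0.2745] [-0.3  1.7  8.5] [ 0.32  0.18 -0.05]
[ 0.4974 -0.2281  0.2745] [-0.8  0.8  9.5] [0.36 0.24 0.  ]
```

```bash
python3 -m pendant '[{"tx":0,"ty":0,"tz":0.055,"rx":0.02,"ry":-0.03,"rz":0,"grip":1}]' 50
python3 -c "
from g import *
go([.4967,-.2279,.2743],Rdown(.31)); print(ctrl.get_obs()['moment'])
for i in range(5):
  ctrl.camera('side'); o=ctrl.get_obs(); print(o['ee_pos'].round(5),o['eef_rot'].round(4),o['force'].round(1),o['moment'].round(2))
"
```

```text
time_s: 10.62
ee_pos: [0.4978, -0.2282, 0.2744]
eef_rot: [3.14, -0.001, 0.31]
force: [-5.6, 4.3, 27.2]
grip_width: 0.0313
t 10.62 pos [ 0.4978 -0.2282  0.2744] shift units [-0.02 -0.01  0.  ] q [-0.5   0.32  1.56 -0.    1.26  0.76] F [-5.6  4.3 27.2] w 0.0313
turn units [ 0.02   -0.0175 -0.0025]
[ 1.32377693  1.40772829 -0.01400191]
[ 0.49784 -0.22815  0.27446] [ 3.1402e+00 -1.3000e-03  3.0980e-01] [-3.7  2.3 18.1] [0.88 0.94 0.  ]
[ 0.49778 -0.22815  0.27444] [ 3.1402e+00 -1.2000e-03  3.0980e-01] [-3.9  2.5 17.4] [ 0.87  0.89 -0.03]
[ 0.49777 -0.22813  0.27441] [ 3.1402e+00 -1.2000e-03  3.0980e-01] [-3.1  2.8 19. ] [0.84 0.89 0.05]
[ 0.49777 -0.22815  0.27445] [ 3.1401e+00 -1.3000e-03  3.0980e-01] [-3.   2.6 18.7] [ 0.87  0.91 -0.02]
[ 0.49777 -0.22816  0.27446] [ 3.1401e+00 -1.3000e-03  3.0980e-01] [-3.9  4.  18.4] [ 0.84  0.89 -0.01]
```

The force rose from about 9.4 to 18.5 N while z stayed at 0.2744, so the shoulder is on the hard stop. Final look, with a lean check.

Run:
```python
from m import *
c,p=legmeas(rows=(158,182)); o=ctrl.get_obs(); print(o['time_s'],o['force'].round(1))
q=np.array([proj(c,[.4975,-.2281,z]) for z in np.linspace(.08,.17,10)])
for v,u,w in p[::3]: print(int(v),round(u,2),round(w,2),"vertical",round(np.interp(v,q[::-1,1],q[::-1,0]),2))
cv2.imwrite('pics/side9.png',cv2.resize(c['pixels'][140:200,350:410],None,fx=10,fy=10,interpolation=2))
cv2.imwrite('pics/side9full.png',c['pixels'])
```

```text
10.9167 [-3.8  3.1 19. ]
158 381.47 9.3 vertical 381.65
161 381.38 9.88 vertical 381.44
164 381.15 9.86 vertical 381.24
167 381.14 9.9 vertical 381.03
170 381.02 9.62 vertical 380.82
173 380.65 9.71 vertical 380.61
176 380.33 9.34 vertical 380.4
179 380.32 8.58 vertical 380.19
```

View pics/side9.png

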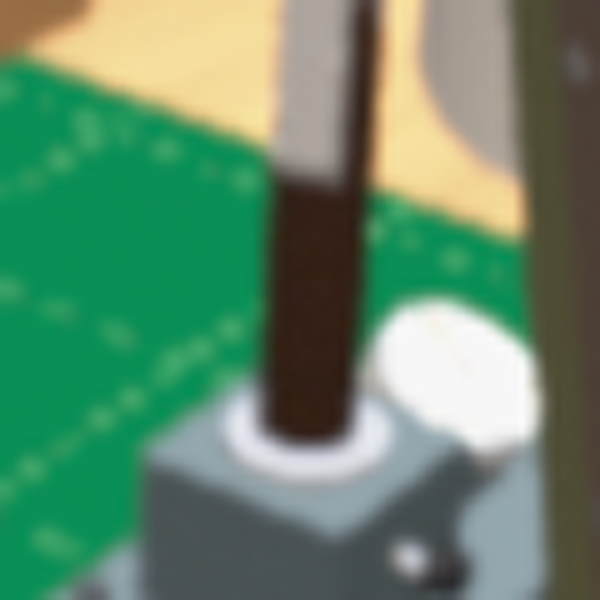

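View pics/side9full.png

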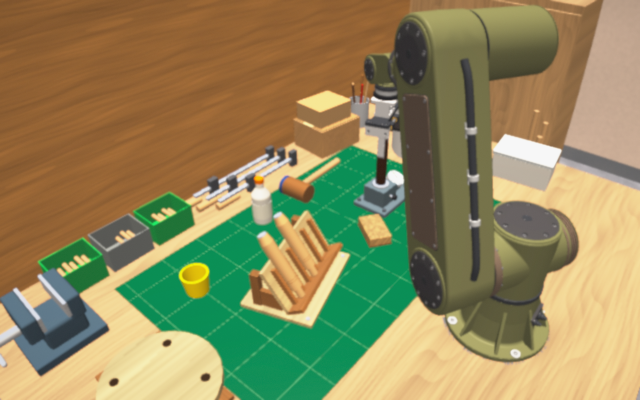

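The finger's lower edge moved about 5 mm (crop row 165 → 183) between side7 and now, but the shoulder's lower edge barely moved (440 → 443). That could mean the leg slips in the fingers, so I'll put numbers on it before handing in.

```bash
python3 - <<'E'
import cv2,numpy as np
for k in (5,6,7,8,9):
    im=cv2.imread(f'pics/side{k}.png').astype(int).min(-1)
    out=[]
    for x in (275,285,305,325,340):
        col=im[:,x]; 
        r=np.arange(380,500); s=np.where((col[r]<120))[0]; out.append((x,r[s[-1]] if len(s) else None))
    f=im[:,315]; fi=np.where(f[:250]>90)[0]
    print(k,out,'finger bottom',fi[-1] if len(fi) else None)
E
python3 - <<'E'
from h import *
c=cam('side'); cv2.imwrite('pics/s10.png',cv2.resize(c['pixels'][80:200,340:440],None,fx=5,fy=5,interpolation=2))
for r in (.0,.016,.026): print(r,[proj(c,np.array([.4965,-.2285,.078])+r*np.array([-.633,.775,0])+[0,0,h]).round(2).tolist() for h in (0,.003,.006)])
E
```

```text
5 [(275, None), (285, np.int64(384)), (305, np.int64(437)), (325, np.int64(433)), (340, np.int64(391))] finger bottom 56
6 [(275, np.int64(385)), (285, np.int64(435)), (305, np.int64(441)), (325, np.int64(440)), (340, np.int64(391))] finger bottom 115
7 [(275, np.int64(426)), (285, np.int64(435)), (305, np.int64(441)), (325, np.int64(440)), (340, np.int64(428))] finger bottom 161
8 [(275, np.int64(437)), (285, np.int64(442)), (305, np.int64(445)), (325, np.int64(444)), (340, np.int64(438))] finger bottom 175
9 [(275, np.int64(437)), (285, np.int64(443)), (305, np.int64(445)), (325, np.int64(445)), (340, np.int64(440))] finger bottom 177
0.0 [[380.31, 182.27], [380.36, 181.45], [380.42, 180.64]]
0.016 [[380.76, 185.05], [380.82, 184.23], [380.88, 183.41]]
0.026 [[381.04, 186.81], [381.1, 185.99], [381.16, 185.17]]
```

View pics/s10.png

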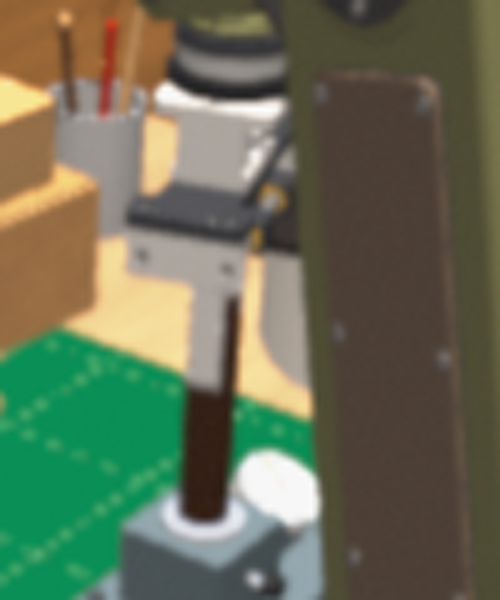

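Run:
```python
from h import *
c=cam('side'); im=c['pixels'].astype(int)
print(im[170:192,374:388].min(-1))
t=cam('top'); cv2.imwrite('pics/top10.png',cv2.resize(t['pixels'][190:250,370:450],None,fx=8,fy=8,interpolation=2))
```

```text
[[ 11  33  43  30  22  22  23  23  22  21  21  30  37  20]
 [ 24  33  44  32  22  21  21  23  23  21  22  32  36  35]
 [ 38  29  41  27  23  22  23  23  21  21  22  36  40  72]
 [ 37  30  41  26  22  23  24  22  22  22  22  38  55 120]
 [ 22  29  41  26  23  20  22  21  23  22  22  45  84 160]
 [ 10  33  43  25  22  23  22  22  21  20  25  58 111 180]
 [ 37  48  49  26  21  21  23  21  24  21  26  73 135 185]
 [ 78  76  58  29  21  24  22  21  24  24  28  86 149 181]
 [122 106  71  33  24  19  20  22  21  24  30  88 151 171]
 [162 135  83  37  22  21  20  20  21  24  39 101 155 169]
 [196 154  86  36  19  23  23  24  21  22  48 120 181 186]
 [215 162  86  35  23  23  22  19  21  24  55 134 204 214]
 [221 174 101  48  28  23  21  21  22  28  71 150 215 225]
 [224 196 143  98  66  44  34  35  43  62 103 175 221 228]
 [222 218 200 170 135 113 108 106 112 127 156 205 225 224]
 [205 219 221 215 201 193 190 190 192 198 206 218 221 211]
 [171 191 206 215 219 220 220 220 220 219 216 210 194 177]
 [149 157 169 181 194 201 203 202 200 197 188 175 161 153]
 [139 145 148 154 159 162 164 163 162 160 157 151 148 147]
 [118 131 139 145 148 148 148 149 148 148 149 147 147 142]
 [ 91 104 118 130 138 142 145 146 147 148 148 147 140 126]
 [ 77  81  91 103 113 121 131 140 145 146 144 138 123 101]]
```

View pics/top10.png

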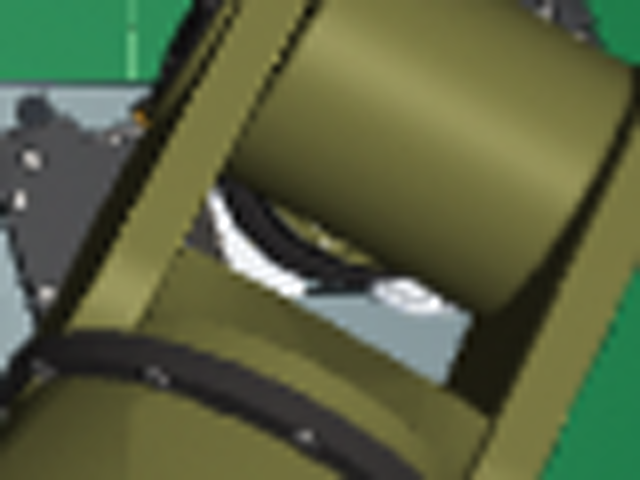

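The apparent gap is explained. The bright band's lower edge is the ring's 6 mm side face: predicted row 188.4, seen 187.5. The shoulder edge is predicted at 185.05 when flush and seen at 184.2. Both sit about 0.9 px high, which is a fixed camera offset, so the shoulder is flush. With z steady under rising force as well, I'm handing in.

```bash
python3 -c "
from station import ctrl
o=ctrl.get_obs();print(o['time_s'],o['ee_pos'],o['force'],o['grip_width']);print(ctrl.hand_in())"
```

```text
11.0667 [ 0.49776077 -0.22814118  0.27445621] [-2.95541089  2.81362405 18.38197057] 0.0316305456081258
the job is handed in; nothing more can be done
None
```

I took the dark leg out of the rack, stood it tenon down in the gauge well and pressed it onto the stop ring. I handed the job in at 11.1 s, still gripping and pressing. No verdict was reported.

**Checks that agreed:**
- **Hard stop:** on the last push the vertical force rose from about 9.4 N to a steady 18.4 N, while the tool stayed at z = 0.2744 m. The spring alone gives about 10.8 N at that depth.
- **Leg:** in the last side picture it stood upright and centred on the ring, with the grip steady at about 31.6 mm.
- **Other items:** in the last side picture the pale legs and the loose items in view looked unmoved. The arm hid part of the bench, including the marking gauge.

**Checks that were off or missing:**
- **Force peaks:** pressing home briefly reached about 32 N on first contact and 27 N on the last push. I eased the first off, and the second settled to the 18 N hold.
- **Side load:** about 4 N of sideways force and 0.9 N·m of moment on the tool remained at the end.
- **Camera offset:** the shoulder and the ring's lower edge both showed about 0.9 px higher in the side picture than calculated. I took this as a camera offset. That picture alone can't confirm flushness to better than a few millimetres, so that rests mainly on the force and position.
- **Dial:** the arm hid it from the top camera, so I couldn't read it.

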